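Clear the mounting plate and hold a bearing pedestal home in its corner

ROBOT

A 6-joint arm with a two-finger parallel gripper is mounted at the origin on the work surface. World frame = base frame: x ahead of the robot, y to its left, z up, the work surface at z = 0. Lengths are in mm, angles in rad, forces in N, time in s.
With the tool pointing down it reaches from about 275 to 825 mm from the base axis. Payload 4.9 kg.
Tool frame: the origin (TCP) lies at the very end of the fingers, on their centre line; the grasp point (between the pads) lies 19 mm behind it (ctrl.grip_depth is the distance from the TCP to the grasp point, in mm); z points along the fingers, x is the direction in which the jaws open and shut, and the axes are right-handed (so a half turn about z gives the same grasp; the last joint's range is limited). The gripper opens to 85 mm and grips with 20 to 120 N. Pads are 22 mm wide; open, the fingers measure 114 mm over their backs; the gripper's body (76 mm by 85 mm) begins 54 mm behind the grasp point. The pads swing forward as they close: fully open they stand 13 mm farther back than shut.
Start: joints at [-1.3, 0.326, -0.193, 1.052, 0, 1.437], TCP at [216.622, -505.562, 231.281] pointing down, gripper open.
Joint ranges: [-2.65, 2.65], [-0.97, 1.79], [-1.3, 1.35], [-1.93, 2.1], [-1.47, 1.37], [-3.14, 3.14]. Speed limits (rad/s): [2.57, 2.57, 3.14, 3.14, 3.14, 3.14].

INTERFACE

Orientations are given as a rotation vector (axis times angle).
In Python, from rig import ctrl gives the robot as it stands. The module is installed in compiled form; this text tells all that it offers.
- The arm moves only by the tool apply_moves, never from a script. Its argument "rows" is a list of rows, each a list of 7 numbers: the closure in counts, from 0 (fully open) to 255 (shut), then the shift along the tool's x, y, z in cm, then the turn, a rotation vector about the tool's x, y, z in degrees. In form: [[grip, dx, dy, dz, rx, ry, rz], ...]. A call has 1 to 12 rows; each row shifts and turns the commanded pose from where the row before left it, along the tool's axes as they then stand; what a row does not reach is not made up. A row lasts 1/10 s, in which the tool goes at most 50 mm and 8.59 degrees, less where a joint would pass 70% of its speed; a pose out of reach is approached as far as the arm can. A call with a gripper value outside its range is refused whole. The fingers move at their own pace and stop on an object; "grip_force" is the grip in N (left out, the last holds). Time passes only in rows, so rows that do not move let the fingers close. It gives the time, the measured TCP pose, the force and the opening at its end, in the units of the state.
- ctrl.read_state(): the state, without advancing time (a new reading comes with each control period).
- ctrl.camera(name): name is "side" or "top"; returns a dict with "img" (384x512x3 uint8, red, green, blue), "depth" (384x512 float32, mm along the optical axis (not along the pixel's ray), 0 where there is no reading), "fx", "fy", "cx", "cy" (pixels), "dist_coeffs" ([k1, k2, p1, p2, k3] as OpenCV has them; the pictures are not rectified), "world_from_camera" (4x4, takes a point from camera to world coordinates). Camera axes: x right, y down, z forward; pixel columns grow to the right and rows downward; lengths in mm; the calibration is good to about 2 mm. A picture is of the moment at which its call begins.
- ctrl.close_job(): hands the job in, once; it reports no verdict.
The state is a dict: "clock": time; "joint_pos": joint angles; "qvel": joint speeds; "effort": joint torques, N m; "ee_pos": TCP position; "eef_rot": TCP orientation; "contact_force": force on the tool from outside, world axes, zero at the start; "wrist_torque": the same for the moment, N m; "finger_gap": opening from 0.0 (shut) to 1.0 (fully open).
Only numpy, scipy, OpenCV 4.12 (cv2) and the standard library are available. Lean on these libraries where they do the work, as an engineer would, in place of code of your own. Each camera call takes 0.05 s, during which the arm holds its last target.

TASK

With the wooden bench sweep held in the gripper, sweep the three loose nuts off the mounting plate into the white catch tray at its open end, and stand the sweep back upright on the bench. Then bring the bearing pedestal onto the plate, foot down, seat it in the corner with its long side flush against the fence and one end against the stop block, and finish while still holding it there with one firm diagonal push, about 10 N into the fence and 10 N down onto the plate, as if for someone to bolt it down. Touch the nuts with nothing but the sweep, and leave the other things on the bench alone.

Things in the scene. Friction and masses are not known exactly. Their poses are not given: they have to be found in the camera images.
- fixture: mounting fixture fixed to the bench: plate, fence, stop and catch tray. Origin on the bench, at the plate's underside. x points square across the plate to the fence, y along the fence to the stop, z up. In this frame the fence face is at x = 50 mm, the stop face at y = 100 mm, the plate top at z = 40 mm, and the seated pedestal's centre at x 28, y 60, z 72.5 mm
- plate: the grey mounting plate (same origin and axes as the fixture): top 40 mm above the bench, free area x -90 to +50 mm (fence) and y -100 (open end, where the tray is) to +100 mm (stop)
- tray_floor (a point): middle of the floor of the white open-topped catch tray, directly beyond the plate's open (-y) end; floor 3 mm and outer walls 34 mm above the bench, so below the plate top; inside 134 mm (fixture x -87 to +47) x 107 mm (fixture y -100 to -207)
- fence: the steel fence bar along the plate's +x side (same origin and axes as the fixture): face at x = 50 mm, 24 mm high above the plate, from y = -100 to +120 mm
- stop: the steel stop block at the +y end of the plate (same origin and axes as the fixture): 60 mm wide (x -15 to +45 mm), face at y = 100 mm, 25 mm thick, 24 mm high above the plate
- pedestal_center (a point): bearing pedestal, a pillow block of bare aluminium, 210 to 420 g, upright on the bench: foot 44 (its x) x 80 (its y) x 20 mm high, above it a housing 44 (x) x 40 mm (y) whose flat sides face along y from 20 to 45 mm up, then a round top, 65 mm high in all. The same either way round. This point is its centre, 32.5 mm above its underside
- sweep_grip (a point): wooden bench sweep, 160 g, upright on the bench: a blade 100 mm long (its x), 24 mm thick (its y), 28 mm high with a rubber foot, and on its middle an upright square grip post 28 (x) x 24 mm (y), from 28 to 88 mm up. The same either way round. This point is the middle of the post, 58 mm above the underside
- nut0_center (a point): a loose black hex nut lying flat on the plate, 30 mm across flats, 34 mm across corners, 16 mm high, 60 g; this point is at its centre; nut nearest the stop at the start
- nut1_center (a point): a loose black hex nut lying flat on the plate, 30 mm across flats, 34 mm across corners, 16 mm high, 60 g; this point is at its centre; the middle one at the start
- nut2_center (a point): a loose black hex nut lying flat on the plate, 30 mm across flats, 34 mm across corners, 16 mm high, 60 g; this point is at its centre; nut nearest the tray at the start
- disc: bystander: dark steel rotor disc lying flat, 110 mm across, 26 mm high with its hub; origin under its centre
- coupling: bystander: round shaft coupling standing on end, 38 mm across, 30 mm high; origin under its centre
- sensor: bystander: small brass vibration sensor standing upright, 22 mm across, 30 mm high; origin under its centre
- driver: bystander: screwdriver lying on the bench
- pot: bystander: open grey plastic pot, 70 mm across, 50 mm high; origin under its centre
- spare: bystander: loose flat aluminium bar, 30 x 70 x 20 mm high; origin under its centre
Not all that is in view belongs to the job. What is shaped like the part that bears pedestal_center but pink is not meant.

How it is judged (in metres and radians):
On the way:
1. all three nuts lie in the catch tray, before the pedestal comes onto the plate (y of nut0_center in the frame of fixture between -0.21 and -0.1 m and x of nut0_center in the frame of fixture between -0.09 and 0.05 m and height (world z) of each of nut0_center, nut1_center, nut2_center below 0.04 m and y of nut1_center in the frame of fixture between -0.21 and -0.1 m and x of nut1_center in the frame of fixture between -0.09 and 0.05 m and y of nut2_center in the frame of fixture between -0.21 and -0.1 m and x of nut2_center in the frame of fixture between -0.09 and 0.05 m and contact force between pedestal and plate below 0.1 N and distance of pedestal_center from where it was at the start of the episode below 0.05 m), for 0.2 s.
At the end, for the whole second after the job is handed in: Nuts in the tray below the plate top; pedestal in the corner within 3 mm of fence and stop, flat and square to 0.05 rad, pressed on the fence over 3 N and on the plate over 8 N (weight included); sweep upright on the bench, untouched (y of nut0_center in the frame of fixture between -0.21 and -0.1 m and x of nut0_center in the frame of fixture between -0.09 and 0.05 m and height (world z) of each of nut0_center, nut1_center, nut2_center below 0.04 m and y of nut1_center in the frame of fixture between -0.21 and -0.1 m and x of nut1_center in the frame of fixture between -0.09 and 0.05 m and y of nut2_center in the frame of fixture between -0.21 and -0.1 m and x of nut2_center in the frame of fixture between -0.09 and 0.05 m and x of pedestal_center in the frame of fixture between 0.025 and 0.031 m and y of pedestal_center in the frame of fixture between 0.057 and 0.063 m and z of pedestal_center in the frame of fixture between 0.069 and 0.076 m and angle between the y axis of pedestal_center and the y axis of fixture, either way round below 0.05 rad and angle between pedestal_center's own z axis and vertical below 0.05 rad and contact force between pedestal and fence above 3 N and contact force between pedestal and plate above 8 N and height (world z) of sweep_grip below 0.0602 m and angle between sweep_grip's own z axis and vertical below 0.15 rad and contact force between each of the arm, the fingers and sweep below 0.1 N); the arm keeps its last pose, push and grip.
It fails at once if a nut is touched by the robot or the pedestal instead of the sweep (contact force between any of the fingers, the arm, pedestal and nut0 above 0.5 N or contact force between any of the fingers, the arm, pedestal and nut1 above 0.5 N or contact force between any of the fingers, the arm, pedestal and nut2 above 0.5 N).
It fails at once if a bystander is moved by more than 30 mm (distance of any of disc, coupling, sensor, driver, pot, spare from where it was at the start of the episode above 0.03 m).
It also fails if it takes over 59 s, if anything falls off the work surface, if the arm or the gripper's body presses on something with over 40 N, if the wrist force passes 120 N, or if a joint passes its speed limit or range.

## Working session

There is one attempt and no reset: what is moved stays moved. The work goes in short steps, Python scripts to look and compute and a tool call to move; the robot and the scene stay as the last step left them, time stands still between calls to the robot, and variables do not carry over. Pictures are saved under pics/ and viewed, and the job is handed in when it is done.

Besides the shell and the picture viewer there is one more tool, called after ">>>" by a JSON object that holds its "name" and its "arguments", one argument or row to a line. apply_moves: Moves the arm, as the interface text tells. Its arguments: {"type":"object","properties":{"rows":{"type":"array"},"grip_force":{"type":"number"}},"required":["rows"]}

```bash
mkdir -p pics
cat > h.py <<'E'
import numpy as np, cv2
from rig import ctrl
def snap(name,fn):
    c=ctrl.camera(name); cv2.imwrite('pics/'+fn+'.png',c['img'][:,:,::-1]); np.savez('pics/'+fn+'.npz',**c); return c
def load(fn): return dict(np.load('pics/'+fn+'.npz'))
def K(c): return np.array([[c['fx'],0,c['cx']],[0,c['fy'],c['cy']],[0,0,1]],float)
def ray(c,uv):
    p=cv2.undistortPoints(np.array(uv,float).reshape(-1,1,2),K(c),np.array(c['dist_coeffs'])).reshape(-1,2)
    d=np.c_[p,np.ones(len(p))]@c['world_from_camera'][:3,:3].T
    return c['world_from_camera'][:3,3],d
def onz(c,uv,z):
    o,d=ray(c,uv); return o+d*((z-o[2])/d[:,2])[:,None]
def cloud(c):
    h,w=c['depth'].shape
    u,v=np.meshgrid(np.arange(w),np.arange(h))
    o,d=ray(c,np.c_[u.ravel(),v.ravel()])
    return (o+d*c['depth'].reshape(-1,1)).reshape(h,w,3)
E
python3 - <<'E'
from h import *
for n in('top','side'):
    c=snap(n,n+'0'); print(c['fx'],c['dist_coeffs'],np.round(c['world_from_camera'],3).tolist())
print(ctrl.read_state(),ctrl.grip_depth)
E
```

```text
416.09114959681017 [-0.10615617  0.          0.          0.          0.        ] [[-0.005, -0.999, 0.04, 444.623], [-1.0, 0.005, 0.008, -41.603], [-0.008, -0.04, -0.999, 1442.49], [0.0, 0.0, 0.0, 1.0]]
382.3844586716799 [-0.08452013  0.          0.          0.          0.        ] [[0.983, -0.112, 0.145, 379.832], [-0.183, -0.612, 0.77, -758.374], [0.003, -0.783, -0.622, 666.25], [0.0, 0.0, 0.0, 1.0]]
{'clock': 0.1, 'joint_pos': array([-1.30019923e+00,  3.26865983e-01, -1.93488710e-01,  1.05198075e+00,
       -1.97359817e-05,  1.43661489e+00]), 'qvel': array([ 0.00081606, -0.00107326,  0.00352818,  0.00061532, -0.00121766,
       -0.00033437]), 'effort': array([-8.72566216e-04, -4.44239473e+01,  2.63038301e+01,  7.91471510e-03,
       -1.84734431e-04,  5.41361473e-06]), 'ee_pos': array([ 216.47353223, -505.04642053,  230.58035221]), 'eef_rot': array([-2.62180018e+00,  1.72901797e+00,  1.84185854e-03]), 'contact_force': array([-0.4121629 , -0.99845594,  0.38593999]), 'wrist_torque': array([ 0.03465319, -0.01635229,  0.00301545]), 'finger_gap': 1.0024459675404425} 18.700000000000003
```

View pics/top0.png

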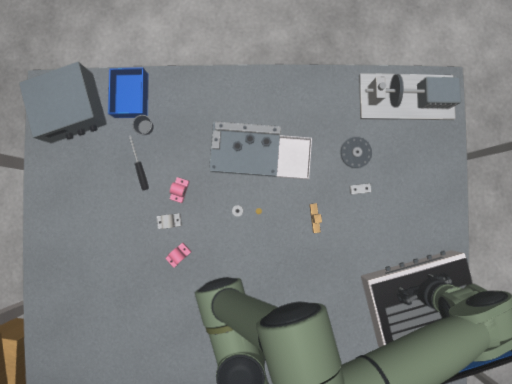

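View pics/side0.png

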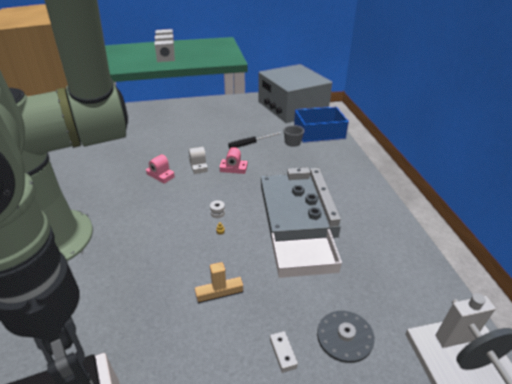

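The top view shows three pedestal-shaped things: pink at (179,190), pink at (178,255) and bare aluminium at (169,221). The aluminium one fits. The sweep is at (316,218), the nuts are at (238,146), (250,140) and (266,142), and the tray is at (294,157). I'll confirm these in a crop.

Run:
```python
from h import *
a=load('top0');b=load('side0')
r=lambda im,x0,x1,y0,y1,w,h:cv2.resize(im[y0:y1,x0:x1,::-1],(w,h),interpolation=cv2.INTER_CUBIC)
o=np.vstack([np.hstack([r(a['img'],200,330,115,195,488,300),r(a['img'],150,202,180,272,300,300)[:, :]]),
 np.hstack([r(a['img'],300,330,198,238,300,300),r(b['img'],140,350,140,310,488,300)])])
cv2.imwrite('pics/crop0.png',o)
# cloud stats
P=cloud(a)
for n,(x0,x1,y0,y1) in dict(plate=(212,276,133,172),ped=(155,185,210,232),sweep=(308,324,202,236)).items():
    q=P[y0:y1,x0:x1].reshape(-1,3); print(n,np.percentile(q[:,2],[1,10,50,90,99]).round(1))
```

```text
plate [32.5 35.5 39.7 54.3 65.4]
ped [-7.6 -3.5  2.9 61.2 66.9]
sweep [-7.  -3.7  4.4 84.7 92.1]
```

View pics/crop0.png

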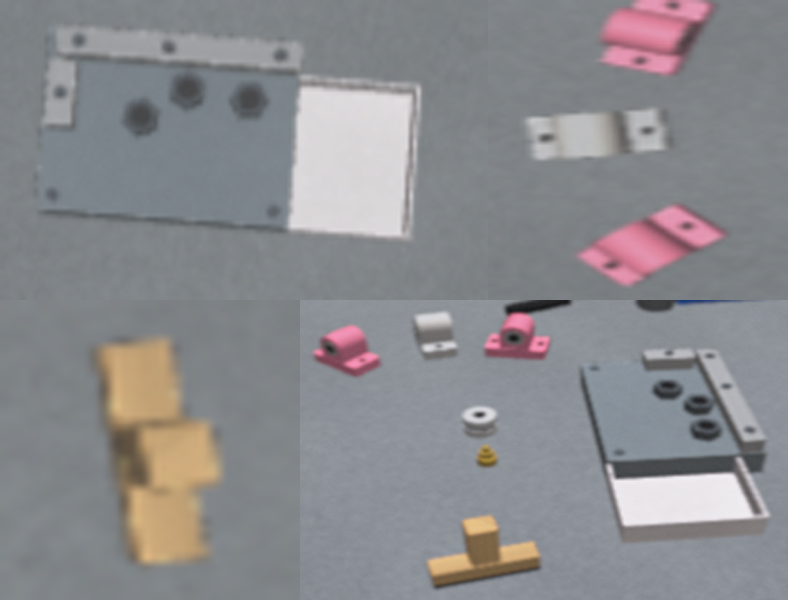

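The crop confirms it: only the middle part is bare aluminium, and the pink ones above and below it are decoys. Next I'll measure poses.

```bash
cat > m.py <<'E'
from h import *
a=load('top0');b=load('side0')
def big(mask):
    n,l,s,c=cv2.connectedComponentsWithStats(mask.astype(np.uint8)); i=1+np.argmax(s[1:,4]); return l==i
def box(c,x0,x1,y0,y1,f,S=6):
    im=cv2.resize(c['img'][y0:y1,x0:x1],None,fx=S,fy=S,interpolation=cv2.INTER_CUBIC).astype(int)
    m=big(f(im[:,:,0],im[:,:,1],im[:,:,2]))
    k,_=cv2.findContours(m.astype(np.uint8),cv2.RETR_EXTERNAL,cv2.CHAIN_APPROX_NONE); k=max(k,key=cv2.contourArea).reshape(-1,2)
    return (k+0.5)/S-0.5+[x0,y0],m
def rect(p):
    r=cv2.minAreaRect(p[:,:2].astype(np.float32)); e=cv2.boxPoints(r); return np.array(r[0]),r[1],r[2],e
E
python3 - <<'E'
from m import *
for c,n in((a,'top'),(b,'side')):
    if n=='top': regs=dict(tray=(270,320,130,184),fs=(206,286,118,152),ped=(152,186,210,234),n0=(230,244,139,154),n1=(243,257,133,147),n2=(259,274,135,150),sw=(300,330,198,238))
    else: regs=dict(tray=(265,345,225,280),fs=(280,345,160,230),ped=(184,212,142,178),n0=(288,307,180,198),n1=(303,320,190,206),n2=(305,324,203,220),sw=(190,248,258,306))
    F=dict(tray=lambda r,g,b:r>170,fs=lambda r,g,b:(r>138),ped=lambda r,g,b:r>140,n0=lambda r,g,b:r<72,n1=lambda r,g,b:r<72,n2=lambda r,g,b:r<72,sw=lambda r,g,b:r>b+40)
    for k,R in regs.items():
        p,m=box(c,*R,F[k]); cv2.imwrite(f'pics/mask_{n}_{k}.png',m.astype(np.uint8)*255)
        z=dict(tray=34,fs=64,ped=20,sw=28).get(k,56)
        w=onz(c,p,z); ctr,sz,an,e=rect(w); print(n,k,len(p),ctr.round(1),np.round(sz,1),round(an,1),e.round(1).tolist())
E
cd pics; python3 -c "
import cv2,numpy as np
ims=[]
for n in('top','side'):
    r=[cv2.resize(cv2.imread(f'mask_{n}_{k}.png'),(160,160)) for k in('tray','fs','ped','n0','sw')]; ims.append(np.hstack(r))
cv2.imwrite('masks0.png',np.vstack(ims))"
```

```text
top tray 830 [ 609.2 -173.3] [109.6 132.5] 85.6 [[539.0, -222.89999389648438], [671.0999755859375, -233.0], [679.5, -123.69999694824219], [547.4000244140625, -113.5999984741211]]
top fs 852 [709.8 -17. ] [222.4  27.3] 85.2 [[686.9000244140625, -126.69999694824219], [714.0999755859375, -129.0], [732.5999755859375, 92.5999984741211], [705.4000244140625, 94.9000015258789]]
top ped 320 [394.3 272.2] [49.1 52.7] 6.9 [[366.79998779296875, 295.3999938964844], [373.1000061035156, 243.1999969482422], [421.79998779296875, 249.0], [415.5, 301.29998779296875]]
top n0 51 [649.4  17.1] [11.2  8.5] 54.8 [[642.7000122070312, 15.0], [649.5999755859375, 10.100000381469727], [656.0999755859375, 19.200000762939453], [649.0999755859375, 24.200000762939453]]
top n1 19 [676.2 -22.6] [4.5 2.8] 89.6 [[674.7000122070312, -24.899999618530273], [677.5999755859375, -24.899999618530273], [677.5999755859375, -20.399999618530273], [674.7999877929688, -20.399999618530273]]
top n2 3 [657.7 -76.9] [0.8 0.4] 44.4 [[657.2000122070312, -77.0], [657.5, -77.30000305175781], [658.0999755859375, -76.80000305175781], [657.799
[... 886 characters left out ...]
674316], [649.7000122070312, -16.200000762939453], [660.2000122070312, 4.5], [634.0, 17.799999237060547]]
side n1 155 [664.4 -41.6] [20.9 27.7] 60.3 [[647.2000122070312, -43.79999923706055], [671.2000122070312, -57.5], [681.5999755859375, -39.29999923706055], [657.5, -25.600000381469727]]
side n2 173 [656.8 -95.7] [20.8 28.7] 67.4 [[639.5999755859375, -99.80000305175781], [666.0999755859375, -110.80000305175781], [674.0999755859375, -91.5999984741211], [647.5999755859375, -80.5999984741211]]
side sw 896 [ 402.7 -224.7] [100.4  91.5] 6.7 [[347.5, -185.10000610351562], [358.1000061035156, -275.8999938964844], [457.79998779296875, -264.29998779296875], [447.20001220703125, -173.39999389648438]]
```

View pics/masks0.png

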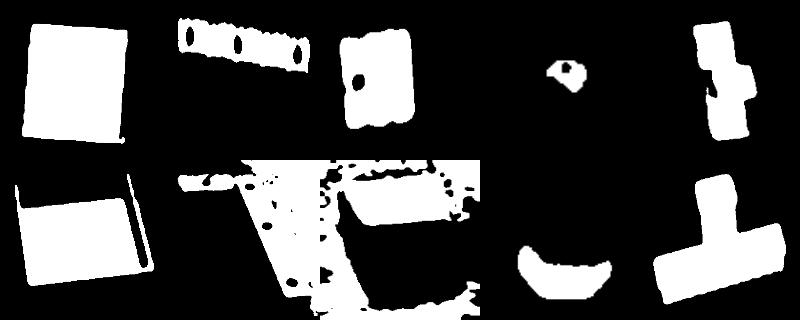

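Run:
```python
from m import *
def z(c,x0,x1,y0,y1,S,fn):
    im=cv2.resize(c['img'][y0:y1,x0:x1,::-1],None,fx=S,fy=S,interpolation=cv2.INTER_CUBIC)
    im=cv2.convertScaleAbs(im,alpha=1.2)
    for x in range(x0,x1,10):
        cv2.putText(im,str(x),(int((x-x0+.5)*S),10),0,.35,(0,255,255)); cv2.line(im,(int((x-x0+.5)*S),12),(int((x-x0+.5)*S),20),(0,255,255))
    for y in range(y0,y1,10):
        cv2.putText(im,str(y),(0,int((y-y0+.5)*S)),0,.35,(0,255,255)); cv2.line(im,(24,int((y-y0+.5)*S)),(32,int((y-y0+.5)*S)),(0,255,255))
    cv2.imwrite('pics/'+fn,im)
z(a,206,316,116,186,7,'zt.png'); z(b,255,350,160,280,5,'zs.png')
```

```text
(no output)
```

View pics/zt.png

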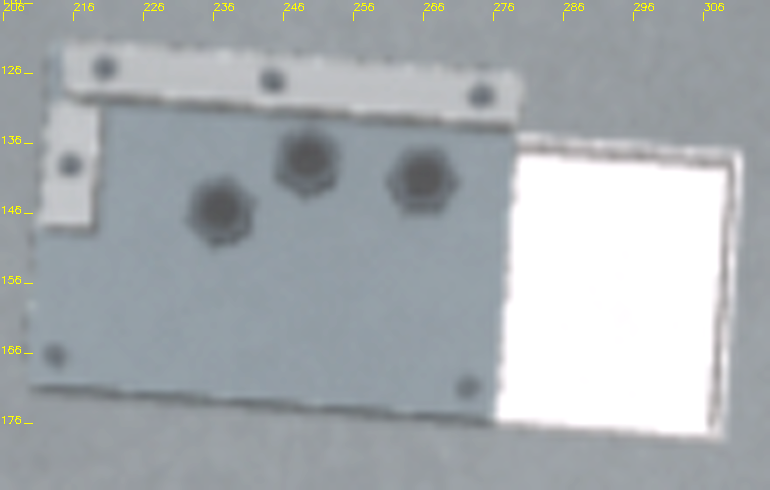

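View pics/zs.png

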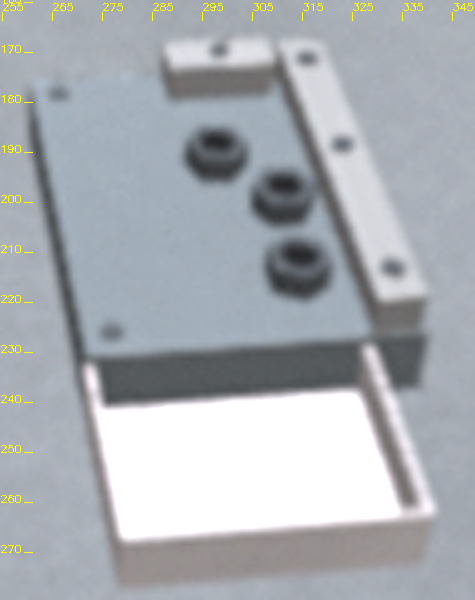

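Run:
```python
from m import *
from scipy.optimize import least_squares
T=[((-90,125,40),(33,386)),((-90,-100,40),(495,421)),((-15,100,64),(96,227)),((-15,125,64),(42,224)),((50,-100,64),(515,126)),((45,100,64),(100,98))]
Sd=[((-90,-100,40),(83,363)),((-90,125,40),(32,85)),((-15,100,64),(168,67)),((45,100,64),(275,65)),((-15,125,64),(163,44)),((50,-100,64),(377,305)),((50,120,64),(280,42)),((50,-100,40),(371,334))]
def wp(T,c,x0,y0,S):
    return np.array([onz(c,[(X/S-.5+x0,Y/S-.5+y0)],f[2])[0] for f,(X,Y) in T]),np.array([f for f,_ in T])
wt,ft=wp(T,a,206,116,7); ws,fs=wp(Sd,b,255,160,5)
def res(p,w,f):
    c,s=np.cos(p[2]),np.sin(p[2]); R=np.array([[c,-s],[s,c]]); return (f[:,:2]@R.T+p[:2]-w[:,:2]).ravel()
for nm,w,f in(('t',wt,ft),('s',ws,fs),('both',np.r_[wt,ws],np.r_[ft,fs])):
    r=least_squares(res,[640,-10,-.08],args=(w,f),loss='soft_l1'); print(nm,r.x.round(4)); print(res(r.x,w,f).reshape(-1,2).round(1).tolist())
```

```text
t [ 6.46139e+02 -2.17900e+01 -8.39000e-02]
[[0.8, 0.5], [0.2, -0.5], [-0.3, 2.0], [0.1, 1.1], [0.4, -2.7], [-2.7, -1.1]]
s [ 6.452905e+02 -2.102130e+01 -8.940000e-02]
[[0.7, 4.3], [-1.2, -0.4], [0.8, -2.1], [1.4, 1.2], [0.0, 0.2], [0.4, 3.0], [-1.5, -0.9], [-1.7, -2.5]]
both [ 6.458513e+02 -2.141890e+01 -8.530000e-02]
[[0.7, 1.0], [-0.2, 0.1], [-0.5, 2.4], [-0.0, 1.5], [-0.1, -2.4], [-2.8, -0.8], [1.7, 3.5], [-1.2, -1.1], [1.0, -2.5], [1.6, 1.0], [0.0, -0.3], [1.4, 2.8], [-1.4, -1.0], [-0.7, -2.7]]
```

Run:
```python
from m import *
def z(c,x0,x1,y0,y1,S):
    im=cv2.resize(c['img'][y0:y1,x0:x1,::-1],None,fx=S,fy=S,interpolation=cv2.INTER_CUBIC)
    for x in range(x0,x1,5):
        cv2.putText(im,str(x),(int((x-x0+.5)*S),10),0,.35,(0,255,255)); cv2.line(im,(int((x-x0+.5)*S),12),(int((x-x0+.5)*S),20),(0,255,255))
    for y in range(y0,y1,5):
        cv2.putText(im,str(y),(0,int((y-y0+.5)*S)),0,.35,(0,255,255)); cv2.line(im,(24,int((y-y0+.5)*S)),(32,int((y-y0+.5)*S)),(0,255,255))
    return im
t1=z(a,302,332,200,240,10)
t2=z(a,152,186,208,236,10)
s1=z(b,190,248,258,306,6)
s2=z(b,180,216,140,180,8)
def pad(i): o=np.zeros((400,390,3),np.uint8); o[:min(400,i.shape[0]),:min(390,i.shape[1])]=i[:400,:390]; return o
cv2.imwrite('pics/zz.png',cv2.resize(np.vstack([np.hstack([pad(t1),pad(t2)]),np.hstack([pad(s1),pad(s2)])])[:,:780],(780,800))[:800])
cv2.imwrite('pics/zz1.png',np.hstack([pad(t1),pad(s1)]));cv2.imwrite('pics/zz2.png',np.hstack([pad(t2),pad(s2)]))
```

```text
(no output)
```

View pics/zz1.png

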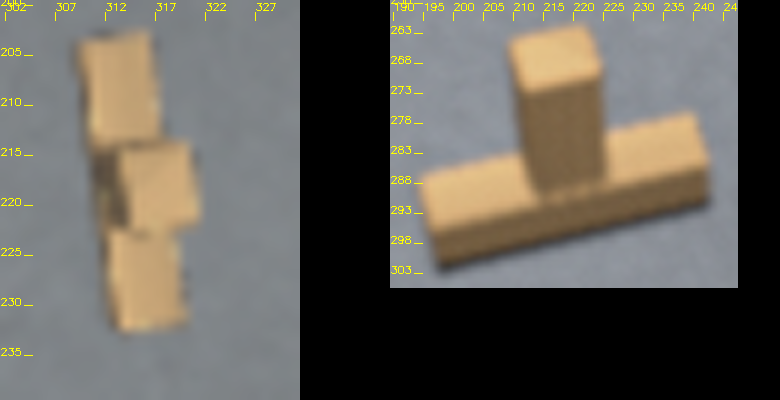

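View pics/zz2.png

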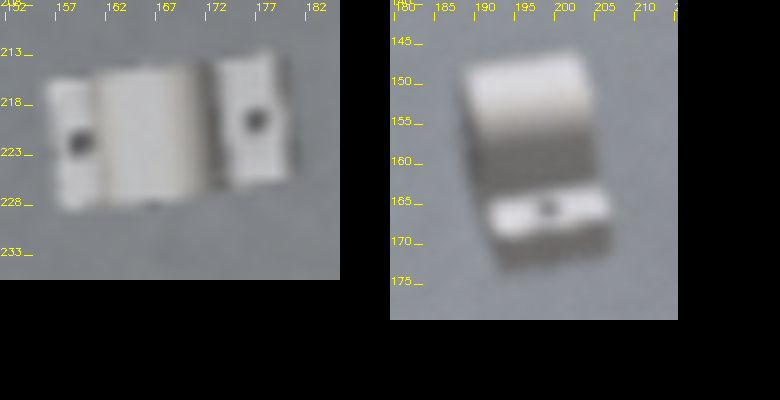

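Run:
```python
from m import *
from scipy.optimize import least_squares
def pts(c,x0,y0,S,L,z): return onz(c,[(X/S-.5+x0,Y/S-.5+y0) for X,Y in L],z)[:,:2]
def fit(w,f,g):
    def res(p):
        c,s=np.cos(p[2]),np.sin(p[2]); return (f@np.array([[c,-s],[s,c]]).T+p[:2]-w).ravel()
    r=least_squares(res,g,loss='soft_l1'); return r.x, res(r.x).reshape(-1,2).round(1).tolist()
# sweep: local x approx world +x; y approx world +y
# top image: up=+x world, left=+y
bl=np.array([(50,12),(50,-12),(-50,12),(-50,-12)]);po=np.array([(14,12),(14,-12),(-14,-12),(-14,12)])
wt=np.r_[pts(a,302,200,10,[(83,42),(150,33),(119,332),(186,322)],28),pts(a,302,200,10,[(118,148),(188,140),(200,220),(130,232)],88)]
ft=np.r_[bl,po].astype(float)
# side: right=+x, up=+y
ws=np.r_[pts(b,190,258,6,[(30,180),(43,233),(318,165),(303,115)],28),pts(b,190,258,6,[(118,40),(195,26),(212,73),(137,90)],88)]
fs=np.array([(-50,12),(-50,-12),(50,-12),(50,12),(-14,12),(14,12),(14,-12),(-14,-12)],float)
for w,f in((wt,ft),(ws,fs),(np.r_[wt,ws],np.r_[ft,fs])): print('sweep',fit(w,f,[405,-245,.1]))
wt=pts(a,152,208,10,[(46,82),(63,210),(275,53),(290,180)],20); ft=np.array([(22,40),(-22,40),(22,-40),(-22,-40)],float)
ws=pts(b,180,140,8,[(109,237),(221,218)],20); fs=np.array([(-22,-40),(22,-40)],float)
print('ped',fit(wt,ft,[390,270,.1]));print('ped',fit(np.r_[wt,ws],np.r_[ft,fs],[390,270,.1]), ws)
fx=np.array([645.9,-21.4]);th=-.0855;R=np.array([[np.cos(th),-np.sin(th)],[np.sin(th),np.cos(th)]])
n=pts(a,206,116,7,[(221,208),(307,158),(423,178)],56); ns=pts(b,255,160,5,[(217,142),(285,186),(298,255)],56)
for w in(n,ns,(n+ns)/2): print('nuts',w.round(1).tolist(),((w-fx)@R).round(1).tolist())
```

```text
sweep (array([ 4.05145045e+02, -2.44512532e+02,  1.18241242e-01]), [[0.8, 1.0], [0.7, 0.1], [0.1, 0.6], [-0.3, -0.3], [-0.0, -0.0], [0.3, -1.0], [-1.4, -0.6], [-0.5, 0.3]])
sweep (array([ 4.05307499e+02, -2.45194886e+02,  1.21780926e-01]), [[-0.9, 0.3], [-0.7, -0.0], [1.6, -0.1], [0.3, 0.6], [-0.6, -0.2], [1.1, 1.6], [1.0, -0.7], [-1.7, -1.2]])
sweep (array([ 4.05204120e+02, -2.44844191e+02,  1.19999955e-01]), [[0.8, 0.7], [0.8, -0.2], [0.1, 0.2], [-0.2, -0.8], [0.0, -0.4], [0.4, -1.3], [-1.3, -0.9], [-0.5, -0.0], [-1.0, 0.8], [-0.9, 0.4], [1.5, 0.2], [0.2, 0.8], [-0.7, 0.2], [1.0, 1.9], [0.9, -0.4], [-1.8, -0.9]])
ped (array([3.96843620e+02, 2.56599698e+02, 1.25789476e-01]), [[-0.2, -0.1], [0.1, 0.3], [0.1, 0.1], [-0.0, -0.3]])
ped (array([3.96894971e+02, 2.56657890e+02, 1.26105991e-01]), [[-0.1, -0.0], [0.2, 0.4], [0.1, 0.1], [0.0, -0.3], [-0.6, -0.3], [0.3, 0.1]]) [[380.65321229 214.51931335]
 [423.4565696  219.66320711]]
nuts [[649.8, 17.8], [673.7, -23.5], [663.7, -79.1]] [[0.5, 39.4], [27.8, 0.3], [22.6, -56.0]]
nuts [[649.7, 20.4], [674.0, -22.7], [663.6, -77.0]] [[0.2, 41.9], [28.1, 1.1], [22.4, -53.9]]
nuts [[649.7, 19.1], [673.8, -23.1], [663.7, -78.1]] [[0.4, 40.7], [28.0, 0.7], [22.5, -54.9]]
```

Poses from the two views agree to about 1 mm:

| Item | x (mm) | y (mm) | Yaw (rad) |
|---|---|---|---|
| Fixture (world) | 645.9 | -21.4 | -0.0855 |
| Sweep (world) | 405.2 | -244.8 | 0.12 |
| Pedestal (world) | 396.9 | 256.6 | 0.126 |
| nut0 (fixture) | 0 | 41 | – |
| nut1 (fixture) | 28 | 1 | – |
| nut2 (fixture) | 22 | -55 | – |

I'll turn the jaws first, to tool-x yaw +96.9°, which keeps joint 6 near mid-range.

>>> {"name": "apply_moves", "arguments": {
  "rows": [
    [0,0,0,0,0,0,-8.5],
    [0,0,0,0,0,0,-8.5],
    [0,0,0,0,0,0,-8.5],
    [0,0,0,0,0,0,-8.5],
    [0,0,0,0,0,0,-8.5],
    [0,0,0,0,0,0,-8.5],
    [0,0,0,0,0,0,-8.5],
    [0,0,0,0,0,0,-8.5],
    [0,0,0,0,0,0,-8.5],
    [0,0,0,0,0,0,-8.5]
  ],
  "grip_force": 60
}}

```text
clock: 1.1
ee_pos: [216.5, -505.2, 230.8]
eef_rot: [-3.099, -0.506, 0.0]
contact_force: [-0.7, 0.5, 0.5]
finger_gap: 0.999
```

>>> {"name": "apply_moves", "arguments": {
  "rows": [
    [0,0,0,0,0,0,-8.5],
    [0,0,0,0,0,0,-8.5],
    [0,0,0,0,0,0,-8.5],
    [0,0,0,0,0,0,-8.5],
    [0,0,0,0,0,0,-8.5],
    [0,0,0,0,0,0,-8.5],
    [0,0,0,0,0,0,-8.5],
    [0,0,0,0,0,0,-8.5],
    [0,0,0,0,0,0,-8.5],
    [0,0,0,0,0,0,-2.3]
  ]
}}

```text
clock: 2.1
ee_pos: [216.5, -505.2, 230.8]
eef_rot: [-2.077, -2.356, -0.001]
contact_force: [-0.3, 0.4, 0.2]
finger_gap: 1.001
```

```bash
cat > g.py <<'E'
import sys,numpy as np
from rig import ctrl
from scipy.spatial.transform import Rotation as Ro
F=np.array([645.9,-21.4]);TH=-.0855
def go(x,y,z,yaw,fix=False):
    s=ctrl.read_state(); R=Ro.from_rotvec(s['eef_rot']).as_matrix()
    if fix:
        c,q=np.cos(TH),np.sin(TH); x,y=F+np.array([[c,-q],[q,c]])@[x,y]
    d=R.T@(np.array([x,y,z])-s['ee_pos'])/10
    cy=np.degrees(np.arctan2(R[1,0],R[0,0]))
    print('t',round(s['clock'],2),'pos',s['ee_pos'].round(1),'yaw',cy.round(2),'tilt',np.degrees(np.arccos(-R[2,2])).round(2),'F',s['contact_force'].round(1),'gap',round(s['finger_gap'],3))
    print('tool d cm',d.round(2),'len',np.linalg.norm(d).round(2),'rz first',round(-(yaw-cy),2), 'q',s['joint_pos'].round(2))
    if fix or True:
        c,q=np.cos(TH),np.sin(TH); print('fix pos',(np.array([[c,q],[-q,c]])@(s['ee_pos'][:2]-F)).round(1))
if __name__=='__main__':
    v=[float(i) for i in sys.argv[1:5]]; go(*v,fix=len(sys.argv)>5)
E
python3 g.py 405.2 -244.8 130 96.9
```

```text
t 2.1 pos [ 216.5 -505.2  230.8] yaw 97.19 tilt 0.06 F [-0.3  0.4  0.2] gap 1.001
tool d cm [23.47 21.98 10.1 ] len 33.7 rz first 0.29 q [-1.3   0.33 -0.19  1.05  0.   -1.43]
fix pos [-386.5 -518.7]
```

>>> {"name": "apply_moves", "arguments": {
  "rows": [
    [0,2.35,2.2,1.0,0,0,0],
    [0,2.35,2.2,1.0,0,0,0],
    [0,2.35,2.2,1.0,0,0,0],
    [0,2.35,2.2,1.0,0,0,0],
    [0,2.35,2.2,1.0,0,0,0],
    [0,2.35,2.2,1.0,0,0,0],
    [0,2.35,2.2,1.0,0,0,0],
    [0,2.35,2.2,1.0,0,0,0],
    [0,2.35,2.2,1.0,0,0,0],
    [0,2.35,2.2,1.0,0,0,0],
    [0,0,0,0,0,0,0],
    [0,0,0,0,0,0,0]
  ]
}}

```text
clock: 3.3
ee_pos: [406.3, -244.9, 131.0]
eef_rot: [-2.079, -2.354, 0.001]
contact_force: [-0.6, 0.4, -0.4]
finger_gap: 1.0
```

```bash
python3 g.py 405.2 -244.8 43 96.9
```

```text
t 3.3 pos [ 406.3 -244.9  131. ] yaw 97.09 tilt 0.06 F [-0.6  0.4 -0.4] gap 1.0
tool d cm [ 0.02 -0.09  8.8 ] len 8.8 rz first 0.19 q [-0.7   0.29 -0.53  0.75 -0.   -0.82]
fix pos [-219.7 -243.2]
```

>>> {"name": "apply_moves", "arguments": {
  "rows": [
    [0,0,-0.1,2.5,0,0,0],
    [0,0,0,2.5,0,0,0],
    [0,0,0,2.2,0,0,0],
    [0,0,0,1.6,0,0,0],
    [0,0,0,0,0,0,0],
    [255,0,0,0,0,0,0],
    [255,0,0,0,0,0,0],
    [255,0,0,0,0,0,0],
    [255,0,0,0,0,0,0],
    [255,0,0,0,0,0,0],
    [255,0,0,0,0,0,0]
  ],
  "grip_force": 60
}}

```text
clock: 4.4
ee_pos: [405.6, -245.8, 43.7]
eef_rot: [2.081, 2.352, -0.0]
contact_force: [-0.3, 0.6, 4.2]
finger_gap: 0.274
```

```bash
python3 g.py 405.2 -244.8 130 96.9; python3 -c "
from h import *
c=snap('side','side1'); cv2.imwrite('pics/c1.png',cv2.resize(c['img'][200:330,140:330,::-1],None,fx=4,fy=4))"
```

```text
t 4.4 pos [ 405.6 -245.8   43.7] yaw 97.0 tilt 0.04 F [-0.3  0.6  4.2] gap 0.274
tool d cm [ 0.1  -0.03 -8.63] len 8.63 rz first 0.1 q [-0.7   0.41 -0.63  0.53 -0.   -0.82]
fix pos [-220.2 -244.1]
```

View pics/c1.png

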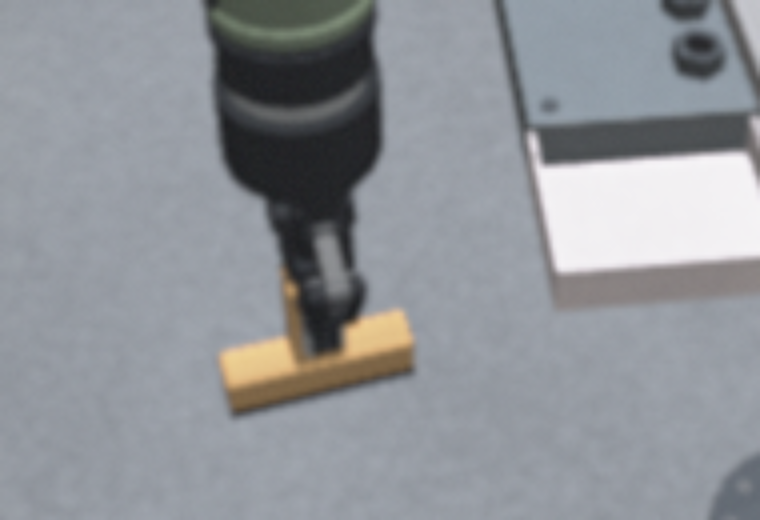

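The post is held: the gap of 0.274 is about 23 mm, and the picture shows the finger centred on the post above the blade. I'll lift it and carry it to the stop end of the plate.

>>> {"name": "apply_moves", "arguments": {
  "rows": [
    [255,0,0,-2,0,0,0],
    [255,0,0,-4,0,0,0],
    [255,0,0,-4,0,0,6],
    [255,0,0,-2,0,0,5.9],
    [255,0,0,0,0,0,0]
  ]
}}

```text
clock: 4.95
ee_pos: [407.1, -246.9, 166.0]
eef_rot: [2.31, 2.121, 0.001]
contact_force: [0.8, -0.3, -2.0]
finger_gap: 0.271
```

```bash
python3 g.py -4 79 163 85.1 f
```

```text
t 4.95 pos [ 407.1 -246.9  166. ] yaw 85.1 tilt 0.32 F [ 0.8 -0.3 -2. ] gap 0.271
tool d cm [32.41 21.47  0.29] len 38.88 rz first -0.0 q [-0.7   0.25 -0.49  0.83  0.   -0.61]
fix pos [-218.7 -245.1]
```

>>> {"name": "apply_moves", "arguments": {
  "rows": [
    [255,1.6,1.1,0,0,0,0],
    [255,3.2,2.1,0,0,0,0],
    [255,3.2,2.1,0,0,0,0],
    [255,3.2,2.1,0,0,0,0],
    [255,3.2,2.1,0,0,0,0],
    [255,3.2,2.1,0,0,0,0],
    [255,3.2,2.1,0,0,0,0],
    [255,3.2,2.1,0,0,0,0],
    [255,3.2,2.1,0,0,0,0],
    [255,3.2,2.1,0,0,0,0],
    [255,1.9,1.3,0,0,0,0],
    [255,0,0,0,0,0,0]
  ]
}}

```text
clock: 6.15
ee_pos: [645.7, 60.8, 160.4]
eef_rot: [-2.307, -2.13, 0.001]
contact_force: [-1.0, -0.2, -1.8]
finger_gap: 0.275
```

```bash
python3 g.py -4 79 86 85.1 f;  python3 -c "
from h import *
c=snap('top','top2'); cv2.imwrite('pics/c2t.png',cv2.resize(c['img'][110:200,190:320,::-1],None,fx=5,fy=5))
c=snap('side','side2'); cv2.imwrite('pics/c2.png',cv2.resize(c['img'][100:290,220:380,::-1],None,fx=3,fy=3))"
```

```text
t 6.15 pos [645.7  60.8 160.4] yaw 85.42 tilt 0.13 F [-1.  -0.2 -1.8] gap 0.275
tool d cm [-0.29  0.33  7.44] len 7.45 rz first 0.32 q [-0.02  0.56 -0.01  1.    0.    0.06]
fix pos [-7.2 81.9]
```

View pics/c2.png

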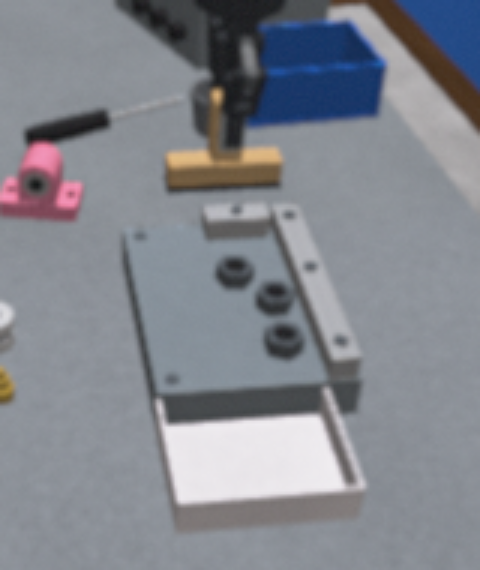

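View pics/c2t.png

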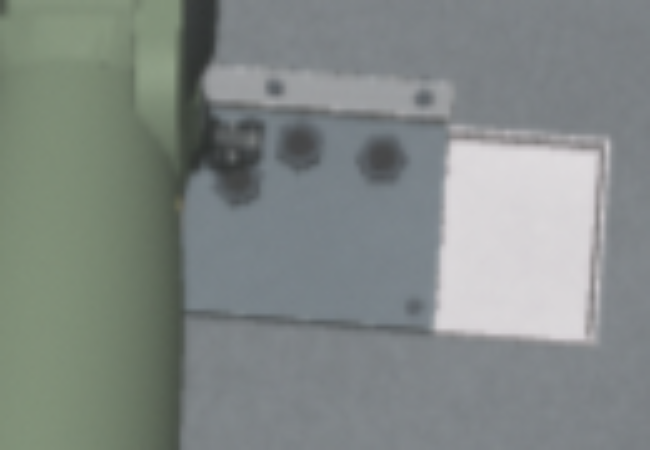

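Run:
```python
from m import *
c=load('side2')
p,m=box(c,268,320,135,170,lambda r,g,b:r>b+45)
cv2.imwrite('pics/m2.png',m.astype(np.uint8)*255)
# bright top-face
def fx(w): 
    th=-.0855;R=np.array([[np.cos(th),-np.sin(th)],[np.sin(th),np.cos(th)]]); return (w[:,:2]-[645.9,-21.4])@R
L=[(167,155),(168,168),(281,164),(279,151)]
w=onz(c,[(220+X/3-.5,100+Y/3-.5) for X,Y in L],144.7); print(fx(w).round(1), fx(w).mean(0))
# front bottom edge z=116.7
w=onz(c,[(220+X/3-.5,100+Y/3-.5) for X,Y in [(168,187),(281,184)]],116.7); print(fx(w).round(1))
```

```text
[[-57.6  88.9]
 [-59.9  67.8]
 [ 38.1  65.3]
 [ 41.2  86.6]] [-9.55265947 77.15125385]
[[-56.8  81. ]
 [ 43.5  76.7]]
```

>>> {"name": "apply_moves", "arguments": {
  "rows": [
    [255,-0.3,0.3,0,0,0,0.3],
    [255,0,0,2,0,0,0],
    [255,0,0,2,0,0,0],
    [255,0,0,1.5,0,0,0],
    [255,0,0,1.3,0,0,0],
    [255,0,0,0.4,0,0,0],
    [255,0,0,0,0,0,0],
    [255,0,0,0,0,0,0]
  ]
}}

```text
clock: 7.05
ee_pos: [648.5, 54.4, 92.0]
eef_rot: [2.32, 2.117, 0.001]
contact_force: [0.7, 0.1, -0.6]
finger_gap: 0.277
```

```bash
python3 g.py -4 -113 85.5 85.1 f;  python3 -c "
from h import *
c=snap('side','side3'); cv2.imwrite('pics/c3.png',cv2.resize(c['img'][130:240,240:360,::-1],None,fx=5,fy=5))"
```

```text
t 7.05 pos [648.5  54.4  92. ] yaw 84.78 tilt 0.07 F [ 0.7  0.1 -0.6] gap 0.277
tool d cm [-18.88   0.1    0.65] len 18.89 rz first -0.32 q [-0.03  0.62 -0.09  0.86 -0.    0.06]
fix pos [-3.9 75.8]
```

View pics/c3.png

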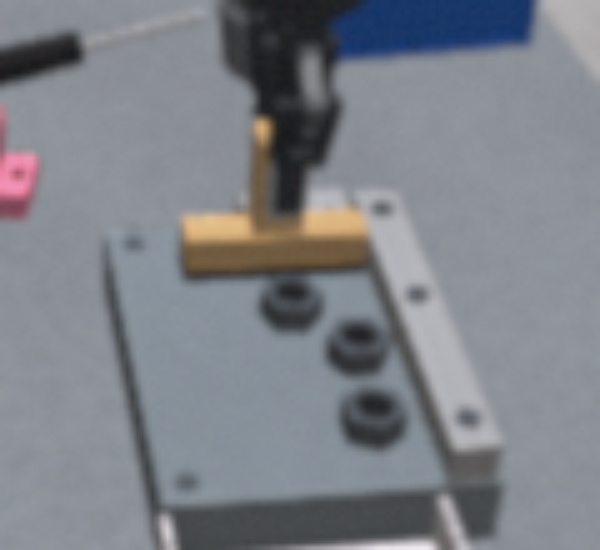

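>>> {"name": "apply_moves", "arguments": {
  "rows": [
    [255,0.2,0,0.3,0,0,-0.3],
    [255,0,0,0.3,0,0,0],
    [255,0,0,0,0,0,0],
    [255,0,0,0,0,0,0]
  ]
}}

```text
clock: 7.5
ee_pos: [648.0, 56.8, 85.2]
eef_rot: [-2.314, -2.124, 0.0]
contact_force: [0.1, 0.4, -1.7]
finger_gap: 0.272
```

```bash
python3 g.py -4 -113 85.5 85.1 f
```

```text
t 7.5 pos [648.   56.8  85.2] yaw 85.1 tilt 0.01 F [ 0.1  0.4 -1.7] gap 0.272
tool d cm [-19.11   0.05  -0.03] len 19.11 rz first 0.0 q [-0.03  0.63 -0.1   0.85 -0.    0.06]
fix pos [-4.5 78.1]
```

>>> {"name": "apply_moves", "arguments": {
  "rows": [
    [255,-0.5,0,0,0,0,0],
    [255,-0.8,0,0,0,0,0],
    [255,-0.8,0,0,0,0,0],
    [255,-0.8,0,0,0,0,0],
    [255,-0.8,0,0,0,0,0],
    [255,-0.8,0,0,0,0,0],
    [255,-0.8,0,0,0,0,0],
    [255,-0.8,0,0,0,0,0],
    [255,-0.8,0,0,0,0,0],
    [255,-0.8,0,0,0,0,0],
    [255,-0.8,0,0,0,0,0],
    [255,-0.8,0,0,0,0,0]
  ]
}}

```text
clock: 8.7
ee_pos: [640.2, -36.6, 85.3]
eef_rot: [2.314, 2.124, 0.0]
contact_force: [0.8, 0.8, -1.6]
finger_gap: 0.272
```

```bash
python3 g.py -4 -113 85.5 85.1 f;  python3 -c "
from h import *
c=snap('side','side4'); cv2.imwrite('pics/c4.png',cv2.resize(c['img'][150:290,240:360,::-1],None,fx=4,fy=4))"
```

```text
t 8.7 pos [640.2 -36.6  85.3] yaw 85.1 tilt 0.01 F [ 0.8  0.8 -1.6] gap 0.272
tool d cm [-9.74  0.04 -0.02] len 9.74 rz first -0.0 q [-0.17  0.61 -0.13  0.83  0.   -0.09]
fix pos [ -4.4 -15.6]
```

View pics/c4.png

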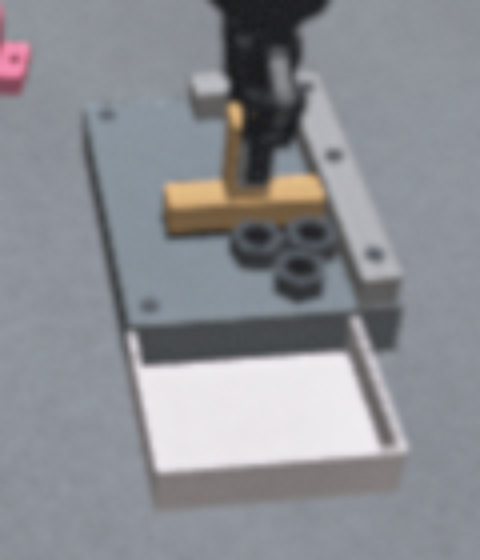

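All three nuts, at about (258,240), (310,235) and (300,275) in the crop, are ahead of the blade. I'll continue.

>>> {"name": "apply_moves", "arguments": {
  "rows": [
    [255,-0.7,0,0,0,0,0],
    [255,-0.8,0,0,0,0,0],
    [255,-0.8,0,0,0,0,0],
    [255,-0.8,0,0,0,0,0],
    [255,-0.8,0,0,0,0,0],
    [255,-0.8,0,0,0,0,0],
    [255,-0.8,0,0,0,0,0],
    [255,-0.8,0,0,0,0,0],
    [255,-0.8,0,0,0,0,0],
    [255,-0.8,0,0,0,0,0],
    [255,-0.8,0,0,0,0,0],
    [255,-0.8,0,0,0,0,0]
  ]
}}

```text
clock: 9.95
ee_pos: [632.0, -131.3, 85.2]
eef_rot: [-2.315, -2.124, 0.0]
contact_force: [0.4, 0.2, -1.9]
finger_gap: 0.274
```

>>> {"name": "apply_moves", "arguments": {
  "rows": [
    [255,-0.5,0,0,0,0,0],
    [255,0,0,0,0,0,0],
    [255,0,0,0,0,0,0]
  ]
}}

```text
clock: 10.25
ee_pos: [631.6, -135.6, 85.3]
eef_rot: [-2.314, -2.124, -0.0]
contact_force: [0.8, 0.0, -1.1]
finger_gap: 0.273
```

```bash
python3 g.py -4 -113 85.5 85.1 f;  python3 -c "
from h import *
c=snap('side','side5'); cv2.imwrite('pics/c5.png',cv2.resize(c['img'][150:290,240:360,::-1],None,fx=4,fy=4))"
```

```text
t 10.25 pos [ 631.6 -135.6   85.3] yaw 85.09 tilt 0.02 F [ 0.8  0.  -1.1] gap 0.273
tool d cm [ 0.2   0.05 -0.02] len 0.21 rz first -0.01 q [-0.33  0.62 -0.11  0.84  0.   -0.24]
fix pos [  -4.5 -115. ]
```

View pics/c5.png

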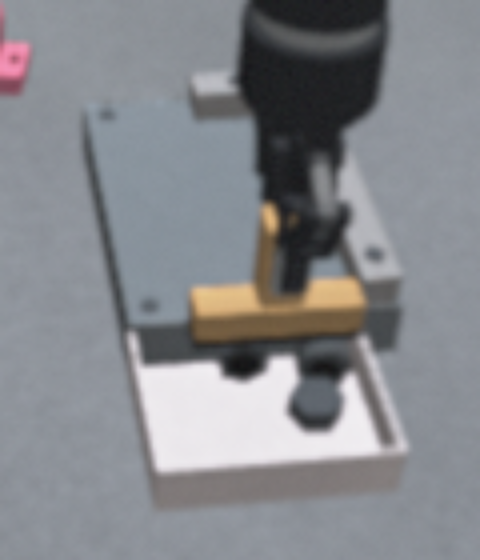

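All three are over the edge, and one at (325,355) is partly hidden by the blade. I'll lift and look.

>>> {"name": "apply_moves", "arguments": {
  "rows": [
    [255,0,0,-2,0,0,0],
    [255,0,0,-4,0,0,0],
    [255,0,0,-3,0,0,0],
    [255,0,0,0,0,0,-6],
    [255,0,0,0,0,0,-6]
  ]
}}

```text
clock: 10.8
ee_pos: [632.6, -135.3, 177.1]
eef_rot: [2.072, 2.358, 0.002]
contact_force: [-0.3, -0.3, -2.2]
finger_gap: 0.276
```

```bash
python3 g.py 400 -245 165 97;  python3 -c "
from h import *
c=snap('side','side6'); cv2.imwrite('pics/c6.png',cv2.resize(c['img'][150:290,240:360,::-1],None,fx=4,fy=4))"
```

```text
t 10.8 pos [ 632.6 -135.3  177.1] yaw 97.38 tilt 0.17 F [-0.3 -0.3 -2.2] gap 0.276
tool d cm [ -7.88 -24.48   1.15] len 25.74 rz first 0.38 q [-0.32  0.54 -0.    1.03  0.   -0.45]
fix pos [  -3.5 -114.7]
```

View pics/c6.png

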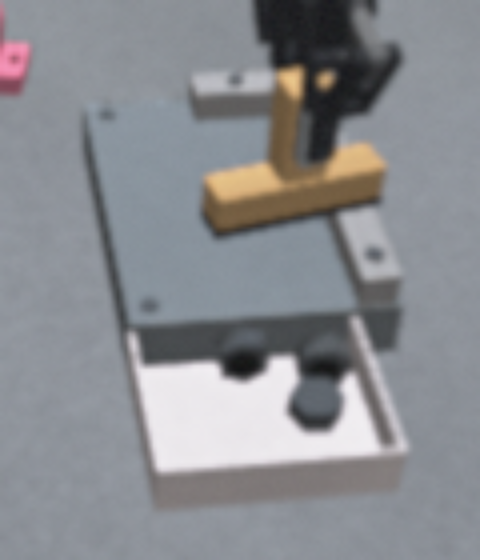

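>>> {"name": "apply_moves", "arguments": {
  "rows": [
    [255,-0.4,-1.2,0,0,0,0.4],
    [255,-0.8,-2.5,0,0,0,0],
    [255,-0.8,-2.5,0,0,0,0],
    [255,-0.8,-2.5,0,0,0,0],
    [255,-0.8,-2.5,0,0,0,0],
    [255,-0.8,-2.5,0,0,0,0],
    [255,-0.8,-2.5,0,0,0,0],
    [255,-0.8,-2.5,0,0,0,0],
    [255,-0.8,-2.5,0,0,0,0],
    [255,-0.8,-2.5,0,0,0,0],
    [255,-0.3,-1.2,0,0,0,0],
    [255,0,0,0,0,0,0]
  ]
}}

```text
clock: 12.05
ee_pos: [392.6, -243.2, 175.3]
eef_rot: [-2.091, -2.344, -0.0]
contact_force: [0.2, 0.4, -1.4]
finger_gap: 0.273
```

```bash
python3 g.py 400 -245 46 97;  python3 - <<'E'
from h import *
c=snap('side','side7'); cv2.imwrite('pics/c7.png',cv2.resize(c['img'][200:290,260:360,::-1],None,fx=6,fy=6))
c=snap('top','top7'); cv2.imwrite('pics/c7t.png',cv2.resize(c['img'][110:200,200:330,::-1],None,fx=5,fy=5))
E
```

```text
t 12.05 pos [ 392.6 -243.2  175.3] yaw 96.54 tilt 0.03 F [ 0.2  0.4 -1.4] gap 0.273
tool d cm [-0.27  0.71 12.93] len 12.96 rz first -0.46 q [-0.71  0.21 -0.5   0.86  0.   -0.83]
fix pos [-233.4 -242.6]
```

View pics/c7.png

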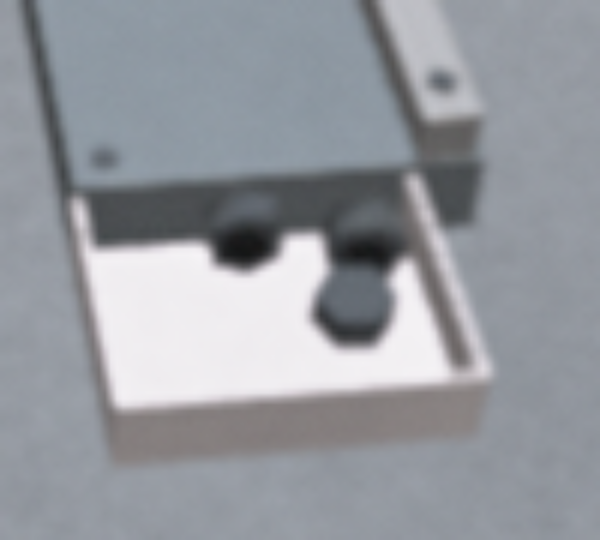

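View pics/c7t.png

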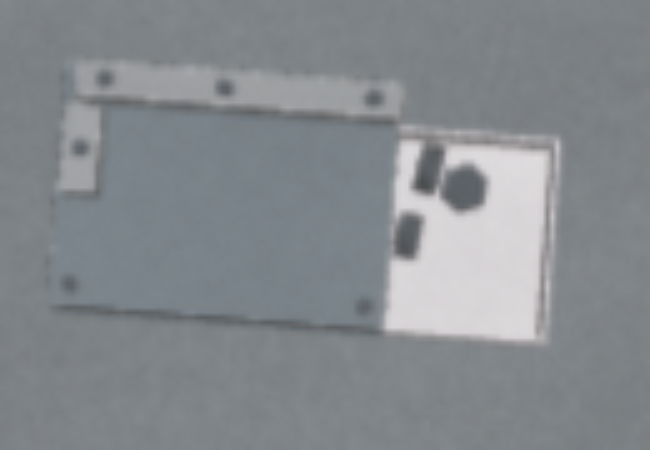

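The plate is clear. All three nuts lie in the tray, two standing on edge and one flat, all below the plate top. Now I'll set the sweep down.

>>> {"name": "apply_moves", "arguments": {
  "rows": [
    [255,0,0,1.5,0,0,-0.4],
    [255,0,0,3,0,0,0],
    [255,0,0,3,0,0,0],
    [255,0,0,2.5,0,0,0],
    [255,0,0,1.5,0,0,0],
    [255,0,0,0.8,0,0,0],
    [255,0,0,0,0,0,0],
    [255,0,0,0,0,0,0]
  ]
}}

```text
clock: 12.95
ee_pos: [394.4, -243.3, 52.7]
eef_rot: [2.079, 2.355, 0.0]
contact_force: [0.0, -0.6, -1.6]
finger_gap: 0.277
```

```bash
python3 g.py 400 -245 43.7 97
```

```text
t 12.95 pos [ 394.4 -243.3   52.7] yaw 97.13 tilt 0.05 F [ 0.  -0.6 -1.6] gap 0.277
tool d cm [-0.24  0.53  0.9 ] len 1.07 rz first 0.13 q [-0.71  0.38 -0.65  0.54  0.   -0.84]
fix pos [-231.6 -242.6]
```

>>> {"name": "apply_moves", "arguments": {
  "rows": [
    [255,0,0,0.4,0,0,0],
    [255,0,0,0.3,0,0,0],
    [255,0,0,0.15,0,0,0],
    [255,0,0,0,0,0,0]
  ]
}}

```text
clock: 13.35
ee_pos: [393.6, -243.2, 43.8]
eef_rot: [2.08, 2.354, 0.0]
contact_force: [-0.2, 0.8, -0.8]
finger_gap: 0.276
```

```bash
python3 g.py 400 -245 43.7 97
```

```text
t 13.35 pos [ 393.6 -243.2   43.8] yaw 97.09 tilt 0.01 F [-0.2  0.8 -0.8] gap 0.276
tool d cm [-0.26  0.61  0.01] len 0.67 rz first 0.09 q [-0.71  0.4  -0.66  0.52  0.   -0.84]
fix pos [-232.4 -242.6]
```

Contact is just starting. I'll ease down another 1 mm, open, and retreat upward.

>>> {"name": "apply_moves", "arguments": {
  "rows": [
    [255,0,0,0.1,0,0,0],
    [255,0,0,0,0,0,0],
    [0,0,0,0,0,0,0],
    [0,0,0,0,0,0,0],
    [0,0,0,0,0,0,0],
    [0,0,0,0,0,0,0],
    [0,0,0,-2,0,0,0],
    [0,0,0,-4,0,0,0],
    [0,0,0,-5,0,0,0],
    [0,0,0,-4,0,0,0]
  ]
}}

```text
clock: 14.35
ee_pos: [393.7, -243.2, 195.0]
eef_rot: [2.079, 2.354, 0.0]
contact_force: [1.0, -0.3, -0.8]
finger_gap: 0.998
```

```bash
python3 g.py 396.9 256.6 190 97.2;  python3 - <<'E'
from h import *
c=snap('side','side8'); cv2.imwrite('pics/c8.png',cv2.resize(c['img'][100:330,130:350,::-1],None,fx=2.5,fy=2.5))
E
```

```text
t 14.35 pos [ 393.7 -243.2  195. ] yaw 97.09 tilt 0.05 F [ 1.  -0.3 -0.8] gap 0.998
tool d cm [49.56  6.49  0.48] len 49.98 rz first -0.11 q [-0.71  0.2  -0.47  0.91  0.   -0.84]
fix pos [-232.4 -242.5]
```

View pics/c8.png

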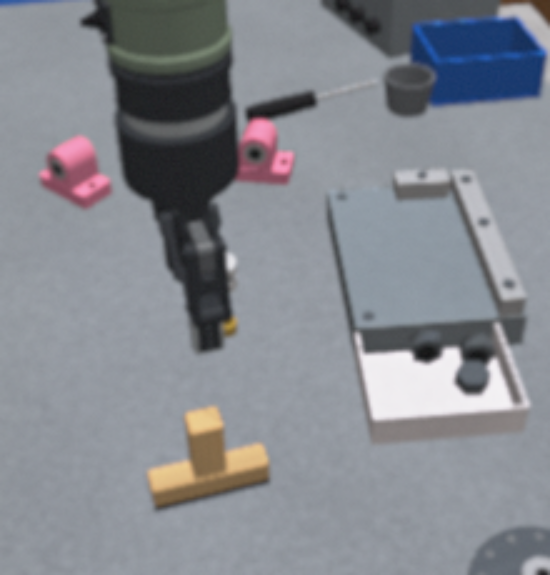

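The sweep stands upright and clear at (210,450) in the crop, and the nuts are in the tray. On to the pedestal.

>>> {"name": "apply_moves", "arguments": {
  "rows": [
    [0,2.2,0.3,0,0,0,0],
    [0,4.4,0.6,0,0,0,0],
    [0,4.4,0.6,0,0,0,0],
    [0,4.4,0.6,0,0,0,0],
    [0,4.4,0.6,0,0,0,0],
    [0,4.4,0.6,0,0,0,0],
    [0,4.4,0.6,0,0,0,0],
    [0,4.4,0.6,0,0,0,0],
    [0,4.4,0.6,0,0,0,0],
    [0,4.4,0.6,0,0,0,0],
    [0,4.4,0.5,0,0,0,0],
    [0,3.4,0.3,0,0,0,0]
  ]
}}

```text
clock: 15.6
ee_pos: [396.5, 259.6, 192.7]
eef_rot: [-2.078, -2.356, -0.001]
contact_force: [0.5, -0.7, 0.1]
finger_gap: 1.003
```

>>> {"name": "apply_moves", "arguments": {
  "rows": [
    [0,0,0,0,0,0,0],
    [0,0,0,0,0,0,0]
  ]
}}

```text
clock: 15.8
ee_pos: [396.3, 257.4, 192.4]
eef_rot: [-2.078, -2.357, 0.002]
contact_force: [0.1, -0.4, -0.3]
finger_gap: 1.0
```

```bash
python3 g.py 396.9 256.6 90 97.2
```

```text
t 15.8 pos [396.3 257.4 192.4] yaw 97.2 tilt 0.06 F [ 0.1 -0.4 -0.3] gap 1.0
tool d cm [-0.08  0.05 10.24] len 10.24 rz first 0.0 q [ 0.42  0.22 -0.45  0.91 -0.    0.29]
fix pos [-272.5  256.5]
```

>>> {"name": "apply_moves", "arguments": {
  "rows": [
    [0,-0.1,0,3,0,0,0],
    [0,0,0,4,0,0,0],
    [0,0,0,4,0,0,0],
    [0,0,0,2.5,0,0,0],
    [0,0,0,1.5,0,0,0],
    [0,0,0,1,0,0,0],
    [0,0,0,0,0,0,0],
    [0,0,0,0,0,0,0]
  ]
}}

```text
clock: 16.6
ee_pos: [397.5, 255.7, 33.3]
eef_rot: [2.081, 2.353, 0.001]
contact_force: [0.8, 0.1, 0.0]
finger_gap: 1.002
```

```bash
python3 g.py 396.9 256.6 24 97.2;  python3 - <<'E'
from h import *
c=snap('side','side9'); cv2.imwrite('pics/c9.png',cv2.resize(c['img'][110:200,130:280,::-1],None,fx=5,fy=5))
E
```

```text
t 16.6 pos [397.5 255.7  33.3] yaw 97.03 tilt 0.03 F [0.8 0.1 0. ] gap 1.002
tool d cm [ 0.1  -0.05  0.93] len 0.94 rz first -0.17 q [ 0.42  0.43 -0.64  0.5  -0.    0.29]
fix pos [-271.1  254.8]
```

View pics/c9.png

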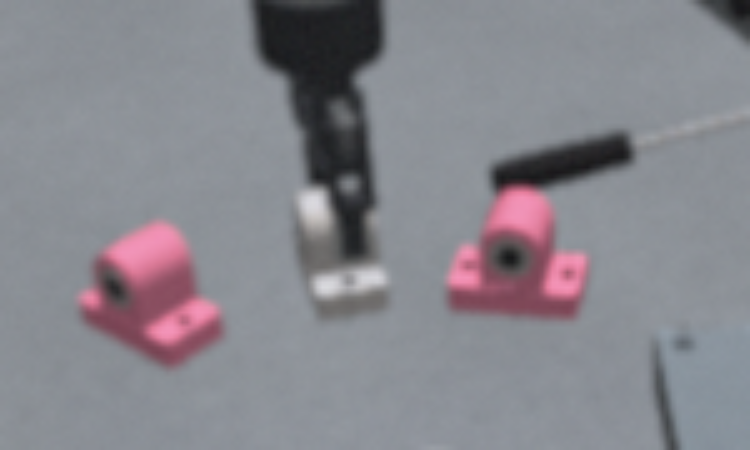

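The jaws straddle the aluminium pedestal, and the finger is centred on the housing at (345,220). I'll lower and close.

>>> {"name": "apply_moves", "arguments": {
  "rows": [
    [0,0.1,0,0.5,0,0,0],
    [0,0,0,0.35,0,0,0],
    [0,0,0,0,0,0,0],
    [255,0,0,0,0,0,0],
    [255,0,0,0,0,0,0],
    [255,0,0,0,0,0,0],
    [255,0,0,0,0,0,0],
    [255,0,0,0,0,0,0],
    [255,0,0,0,0,0,0]
  ],
  "grip_force": 80
}}

```text
clock: 17.55
ee_pos: [397.2, 257.3, 24.7]
eef_rot: [2.08, 2.354, 0.001]
contact_force: [-1.1, 0.3, 4.8]
finger_gap: 0.455
```

```bash
python3 g.py 396.9 256.6 150 97.2
```

```text
t 17.55 pos [397.2 257.3  24.7] yaw 97.1 tilt 0.06 F [-1.1  0.3  4.8] gap 0.455
tool d cm [ -0.06  -0.03 -12.53] len 12.53 rz first -0.1 q [ 0.42  0.44 -0.64  0.48  0.    0.29]
fix pos [-271.5  256.5]
```

>>> {"name": "apply_moves", "arguments": {
  "rows": [
    [255,0,0,-1,0,0,0],
    [255,0,0,-3,0,0,0],
    [255,0,0,-4,0,0,4],
    [255,0,0,-4,0,0,4],
    [255,0,0,-1,0,0,4],
    [255,0,0,0,0,0,0],
    [255,0,0,0,0,0,0]
  ]
}}

```text
clock: 18.25
ee_pos: [396.1, 256.7, 153.7]
eef_rot: [-2.313, -2.126, 0.002]
contact_force: [-0.1, 0.5, -3.5]
finger_gap: 0.448
```

```bash
python3 g.py 18 50 150 85.1 f
```

```text
t 18.25 pos [396.1 256.7 153.7] yaw 85.17 tilt 0.07 F [-0.1  0.5 -3.5] gap 0.448
tool d cm [-20.61  29.04   0.35] len 35.61 rz first 0.07 q [ 0.42  0.26 -0.51  0.81 -0.    0.5 ]
fix pos [-272.7  255.8]
```

>>> {"name": "apply_moves", "arguments": {
  "rows": [
    [255,-0.9,1.2,0,0,0,0],
    [255,-1.9,2.7,0,0,0,0],
    [255,-1.9,2.7,0,0,0,0],
    [255,-1.9,2.7,0,0,0,0],
    [255,-1.9,2.7,0,0,0,0],
    [255,-1.9,2.7,0,0,0,0],
    [255,-1.9,2.7,0,0,0,0],
    [255,-1.9,2.7,0,0,0,0],
    [255,-1.9,2.7,0,0,0,0],
    [255,-1.9,2.7,0,0,0,0],
    [255,-1.9,2.7,0,0,0,0],
    [255,-0.7,0.8,0,0,0,0]
  ]
}}

```text
clock: 19.45
ee_pos: [669.8, 23.4, 151.8]
eef_rot: [-2.317, -2.121, 0.003]
contact_force: [0.4, -0.1, -4.4]
finger_gap: 0.45
```

>>> {"name": "apply_moves", "arguments": {
  "rows": [
    [255,0,0,0,0,0,0],
    [255,0,0,0,0,0,0]
  ]
}}

```text
clock: 19.65
ee_pos: [666.7, 27.1, 152.7]
eef_rot: [-2.312, -2.123, 0.003]
contact_force: [-0.7, 1.2, -3.7]
finger_gap: 0.455
```

```bash
python3 g.py 18 50 80 85.1 f;  python3 - <<'E'
from h import *
c=snap('side','side10'); cv2.imwrite('pics/c10.png',cv2.resize(c['img'][110:250,240:360,::-1],None,fx=4,fy=4))
E
```

```text
t 19.65 pos [666.7  27.1 152.7] yaw 85.1 tilt 0.2 F [-0.7  1.2 -3.7] gap 0.455
tool d cm [-0.02  0.17  7.27] len 7.27 rz first 0.0 q [-0.07  0.6   0.04  1.01  0.    0.02]
fix pos [16.5 50.1]
```

View pics/c10.png

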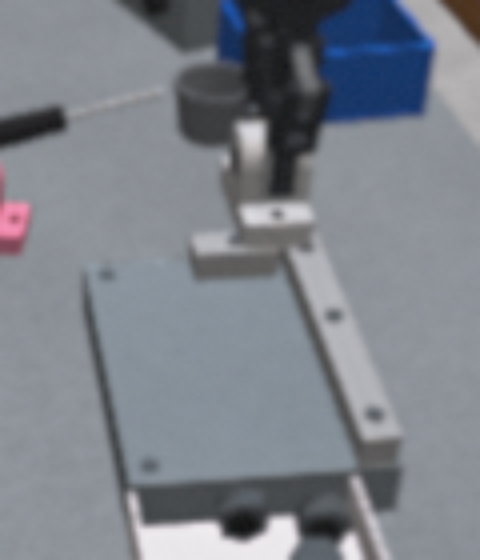

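>>> {"name": "apply_moves", "arguments": {
  "rows": [
    [255,0,0,2,0,0,0],
    [255,0,0,2,0,0,0],
    [255,0,0,1.5,0,0,0],
    [255,0,0,1.2,0,0,0],
    [255,0,0,0.5,0,0,0],
    [255,0,0,0,0,0,0],
    [255,0,0,0,0,0,0]
  ]
}}

```text
clock: 20.4
ee_pos: [668.5, 27.2, 83.1]
eef_rot: [2.313, 2.124, 0.001]
contact_force: [0.6, 0.5, -3.6]
finger_gap: 0.453
```

```bash
python3 g.py 18 50 66 85.1 f
```

```text
t 20.4 pos [668.5  27.2  83.1] yaw 85.12 tilt 0.06 F [ 0.6  0.5 -3.6] gap 0.453
tool d cm [-0.04 -0.04  1.71] len 1.71 rz first 0.02 q [-0.07  0.66 -0.04  0.87  0.    0.02]
fix pos [18.4 50.4]
```

>>> {"name": "apply_moves", "arguments": {
  "rows": [
    [255,0,0,0.8,0,0,0],
    [255,0,0,0.6,0,0,0],
    [255,0,0,0.3,0,0,0],
    [255,0,0,0.0,0,0,0],
    [255,0,0,0,0,0,0]
  ]
}}

```text
clock: 20.9
ee_pos: [668.1, 27.0, 65.1]
eef_rot: [-2.314, -2.124, 0.0]
contact_force: [-0.2, -0.1, -3.2]
finger_gap: 0.453
```

```bash
python3 g.py 28 50 66 85.1 f;  python3 - <<'E'
from h import *
c=snap('side','side11'); cv2.imwrite('pics/c11.png',cv2.resize(c['img'][130:230,270:350,::-1],None,fx=6,fy=6))
E
```

```text
t 20.9 pos [668.1  27.   65.1] yaw 85.09 tilt 0.01 F [-0.2 -0.1 -3.2] gap 0.453
tool d cm [-0.01  1.   -0.09] len 1.01 rz first -0.01 q [-0.07  0.68 -0.06  0.83  0.    0.02]
fix pos [18.  50.1]
```

View pics/c11.png

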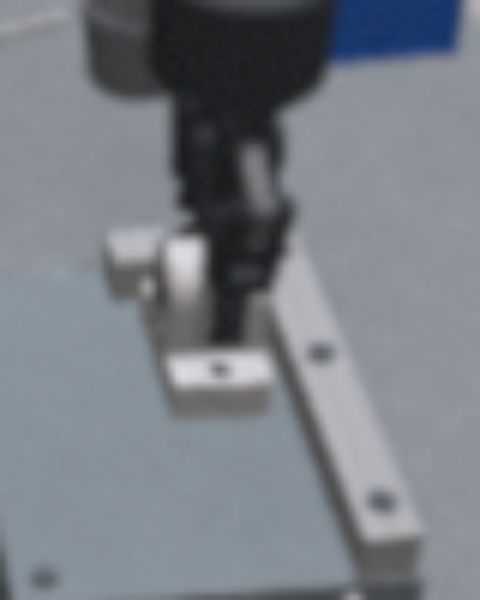

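The pedestal hovers about 0.4 mm over the plate. Now I'll feel toward the stop (+tool x).

>>> {"name": "apply_moves", "arguments": {
  "rows": [
    [255,0.4,0,0,0,0,0],
    [255,0.3,0,0,0,0,0],
    [255,0.1,0,0,0,0,0],
    [255,0.1,0,0,0,0,0],
    [255,0,0,0,0,0,0],
    [255,0,0,0,0,0,0]
  ]
}}

```text
clock: 21.55
ee_pos: [668.9, 36.0, 65.3]
eef_rot: [2.314, 2.124, -0.0]
contact_force: [-0.0, 0.1, -4.3]
finger_gap: 0.451
```

```bash
python3 g.py 28 60 65 85.1 f
```

```text
t 21.55 pos [668.9  36.   65.3] yaw 85.1 tilt 0.0 F [-0.   0.1 -4.3] gap 0.451
tool d cm [0.08 1.   0.03] len 1.0 rz first -0.0 q [-0.06  0.68 -0.05  0.84 -0.    0.03]
fix pos [18.  59.2]
```

>>> {"name": "apply_moves", "arguments": {
  "rows": [
    [255,0.1,0,0,0,0,0],
    [255,0,0,0,0,0,0],
    [255,0.1,0,0,0,0,0],
    [255,0,0,0,0,0,0]
  ]
}}

```text
clock: 21.95
ee_pos: [669.1, 37.4, 65.3]
eef_rot: [2.314, 2.123, -0.002]
contact_force: [-0.7, -1.9, -3.4]
finger_gap: 0.455
```

```bash
python3 g.py 28 60 65 85.1 f
```

```text
t 21.95 pos [669.1  37.4  65.3] yaw 85.08 tilt 0.07 F [-0.7 -1.9 -3.4] gap 0.455
tool d cm [-0.06  1.    0.03] len 1.0 rz first -0.02 q [-0.05  0.68 -0.05  0.84 -0.    0.03]
fix pos [18.  60.6]
```

The stop is touched (-1.9 N at y = 60.6). Now toward the fence (+tool y).

>>> {"name": "apply_moves", "arguments": {
  "rows": [
    [255,0,0.4,0,0,0,0],
    [255,0,0.3,0,0,0,0],
    [255,0,0.15,0,0,0,0],
    [255,0,0,0,0,0,0],
    [255,0,0.1,0,0,0,0],
    [255,0,0,0,0,0,0]
  ]
}}

```text
clock: 22.55
ee_pos: [678.2, 36.7, 65.0]
eef_rot: [2.315, 2.124, -0.002]
contact_force: [-2.2, -5.1, -4.1]
finger_gap: 0.446
```

```bash
python3 g.py 28 60 65 85.1 f
```

```text
t 22.55 pos [678.2  36.7  65. ] yaw 85.08 tilt 0.08 F [-2.2 -5.1 -4.1] gap 0.446
tool d cm [-0.06  0.08  0.  ] len 0.1 rz first -0.02 q [-0.05  0.7  -0.02  0.85 -0.    0.03]
fix pos [27.2 60.6]
```

>>> {"name": "apply_moves", "arguments": {
  "rows": [
    [255,-0.05,0.1,0,0,0,0],
    [255,0,0,0,0,0,0],
    [255,0,0.1,0,0,0,0],
    [255,0,0,0,0,0,0]
  ]
}}

```text
clock: 22.95
ee_pos: [679.1, 36.6, 65.0]
eef_rot: [-2.313, -2.123, 0.003]
contact_force: [-5.6, -3.5, -1.9]
finger_gap: 0.452
```

```bash
python3 g.py 28 60 65 85.1 f
```

```text
t 22.95 pos [679.1  36.6  65. ] yaw 85.11 tilt 0.16 F [-5.6 -3.5 -1.9] gap 0.452
tool d cm [-0.06 -0.01  0.  ] len 0.07 rz first 0.01 q [-0.05  0.7  -0.02  0.86 -0.    0.03]
fix pos [28.1 60.6]
```

The fence is touched at x = 28.1, as expected. Now press down and into the fence in small steps.

>>> {"name": "apply_moves", "arguments": {
  "rows": [
    [255,0,0,0.1,0,0,0],
    [255,0,0,0,0,0,0],
    [255,0,0,0.1,0,0,0],
    [255,0,0,0,0,0,0]
  ]
}}

```text
clock: 23.35
ee_pos: [679.1, 36.6, 64.9]
eef_rot: [-2.313, -2.124, 0.002]
contact_force: [-9.6, -4.2, 8.5]
finger_gap: 0.451
```

```bash
python3 g.py 28 60 65 85.1 f
```

```text
t 23.35 pos [679.1  36.6  64.9] yaw 85.12 tilt 0.11 F [-9.6 -4.2  8.5] gap 0.451
tool d cm [-0.06 -0.02 -0.01] len 0.07 rz first 0.02 q [-0.05  0.7  -0.02  0.85 -0.    0.03]
fix pos [28.2 60.6]
```

>>> {"name": "apply_moves", "arguments": {
  "rows": [
    [255,0,0,0.03,0,0,0],
    [255,0,0,0,0,0,0],
    [255,0,0,0,0,0,0],
    [255,0,0,0,0,0,0],
    [255,0,0,0,0,0,0]
  ]
}}

```text
clock: 23.85
ee_pos: [679.1, 36.6, 64.8]
eef_rot: [-2.313, -2.124, 0.002]
contact_force: [-9.5, -4.2, 10.2]
finger_gap: 0.45
```

```bash
python3 g.py 28 60 65 85.1 f;  python3 - <<'E'
from h import *
c=snap('side','side12'); cv2.imwrite('pics/c12.png',cv2.resize(c['img'][130:230,270:350,::-1],None,fx=6,fy=6))
cv2.imwrite('pics/c12b.png',cv2.resize(c['img'][130:310,170:350,::-1],None,fx=3,fy=3))
E
python3 g.py 28 60 65 85.1 f
```

```text
t 23.85 pos [679.1  36.6  64.8] yaw 85.12 tilt 0.1 F [-9.5 -4.2 10.2] gap 0.45
tool d cm [-0.06 -0.02 -0.02] len 0.07 rz first 0.02 q [-0.05  0.7  -0.02  0.85 -0.    0.03]
fix pos [28.2 60.6]
t 23.9 pos [679.1  36.6  64.8] yaw 85.12 tilt 0.1 F [-10.8  -4.5   9.3] gap 0.452
tool d cm [-0.06 -0.02 -0.02] len 0.07 rz first 0.02 q [-0.05  0.7  -0.02  0.85 -0.    0.03]
fix pos [28.2 60.6]
```

View pics/c12.png

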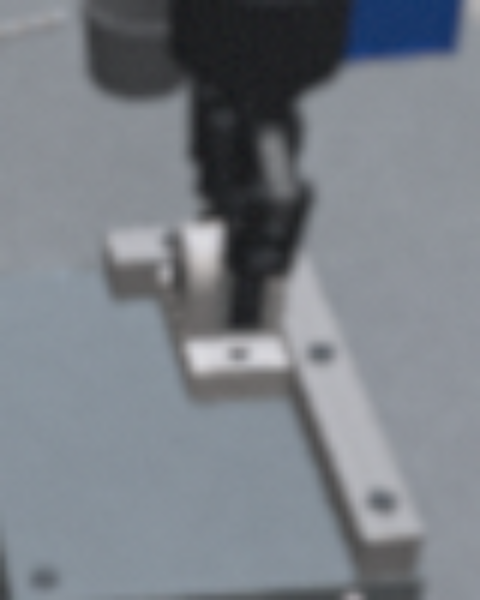

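View pics/c12b.png

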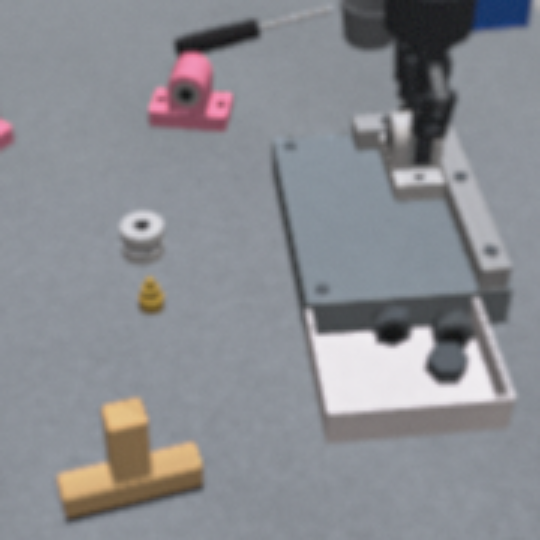

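Run:
```python
from h import *
c=load('side12')
th=-.0855;R=np.array([[np.cos(th),-np.sin(th)],[np.sin(th),np.cos(th)]])
w=onz(c,[(270+X/6-.5,130+Y/6-.5) for X,Y in [(191,373),(288,364)]],60); print(((w[:,:2]-[645.9,-21.4])@R).round(1))
w=onz(c,[(270+X/6-.5,130+Y/6-.5) for X,Y in [(195,401),(290,393)]],40); print(((w[:,:2]-[645.9,-21.4])@R).round(1))
```

```text
[[ 4.7 19.7]
 [48.5 22. ]]
[[ 9.2 25. ]
 [52.7 26.6]]
```

```bash
python3 -c "
from rig import ctrl
print(ctrl.close_job()); s=ctrl.read_state(); print(s['clock'],s['contact_force'],s['ee_pos'])"
```

```text
the job is handed in; nothing more can be done
None
the job is handed in; nothing more can be done
```

I swept the three nuts into the tray with the sweep, stood it back upright on the bench, and seated the bare-aluminium pedestal in the corner. I handed the job in at about 24 s, still holding the push. It returned no verdict.

**Forces and pose at the end:**
- The last reading on the tool was about -10.8 N on the fence side, -4.5 N on the stop side and +9.3 N up, so the push is close to 10 N each way.
- The TCP was at fixture (28.2, 60.6), with yaw and tilt within about 0.1° of target.

**Last pictures:**
- All three nuts are in the tray below the plate top. Two stand on edge against the plate's end face and one lies flat.
- The sweep is upright and free. None of the bystanders in view looked moved; I judged that by eye and did not measure them.

**Disagreement:** the picked foot corners of the seated pedestal differ from the ideal. The top-edge picks are off by up to 2 mm and the bottom-edge picks by up to about 7 mm. I put this down to blurred pixel picks and relied on the contact forces against fence and stop instead.

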